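Dock the bench scraper that fits

ROBOT

A 7-joint arm with a two-finger parallel gripper is mounted at the origin on the work surface. World frame = base frame: x ahead of the robot, y to its left, z up, the work surface at z = 0. Lengths are in m, angles in rad, forces in N, time in s.
With the tool pointing down it reaches from about 0.4 to 0.85 m from the base axis. Payload 4.5 kg.
Tool frame: the origin (TCP) lies between the finger pads; the fingertips stand r.tip_reach ahead of it and the grasp point (between the pads) lies 3 mm ahead of it (r.tip_reach is the distance from the TCP to the fingertips, in m); z points along the fingers, y is the line along which they close (so a half turn about z gives the same grasp; the last joint's range is limited). The gripper opens to 88 mm and grips with 3 to 60 N. Pads are 18 mm wide; open, the fingers measure 123 mm over their backs; the gripper's body (75 mm by 187 mm) begins 45 mm behind the grasp point.
Start: joints at [-1.258, 0.689, -0.195, 1.565, 0.157, 0.902, -0.215], TCP at [0.172, 0.601, 0.261] pointing down, gripper open.
Joint ranges: [-3.01, 3.01], [-0.46, 2.08], [-1.47, 1.51], [0.13, 2.56], [-1, 4.14], [0.04, 2.09], [-2.66, 2.66]. Speed limits (rad/s): [2.57, 2.57, 3.14, 3.14, 3.14, 3.14, 3.14].

INTERFACE

Orientations are given as a unit quaternion [x, y, z, w].
In Python, from plant import r gives the robot as it stands.
- The arm moves only by the tool step_arm, never from a script. Its argument "motion" is a list of rows, each an object with "dp": the shift along the tool's x, y, z in mm, a list of three; "twist": the turn, a rotation vector about the tool's x, y, z in rad, a list of three; "hand": the opening, from -1 (shut) to 1 (fully open). In form: [{"dp": [dx, dy, dz], "twist": [rx, ry, rz], "hand": hand}, ...]. A call has 1 to 5 rows; each row is the pose to reach, as a shift and turn from the pose commanded when the call began, along the tool's axes at that moment; what a row does not reach only later rows make up. A row lasts 1/8 s, in which the tool goes at most 62.5 mm and 10.7 degrees, less where a joint would pass 70% of its speed; a pose out of reach is approached as far as the arm can. A call with a gripper value outside its range is refused whole. The fingers move at their own pace and stop on an object; "force" is the grip in N (left out, the last holds). Time passes only in rows, so rows that repeat a pose let the fingers close. It gives the time, the measured TCP pose, the force, the opening and the grip force at its end, in the units of the state.
- r.get_state(): the state, without advancing time (a new reading comes with each control period).
- r.snapshot(name): name is "side" or "top" or "wrist"; returns a dict with "pixels" (384x512x3 uint8, red, green, blue), "depth" (384x512 float32, m along the optical axis (not along the pixel's ray), 0 where there is no reading), "fx", "fy", "cx", "cy" (pixels), "xyz" and "orientation" of the camera in the world; the wrist camera has in their place "mount" (4x4, takes a point from camera to tool coordinates, whose origin is the TCP and whose axes are the flange's). Camera axes: x right, y down, z forward; pixel columns grow to the right and rows downward; lengths in m; the calibration is good to about 2 mm. A picture is of the moment at which its call begins: read the wrist's pose just before it.
- r.finish_job(): hands the job in; it is judged then, once.
Trained networks look in the newest picture that a camera, given by its name, has taken for a name from the list of things; names that differ only in an ending like _2 or _b are one class to them, and where a whole thing is asked for, a point or a joint stands for the part that bears it (a point fixed in the world has none). Each returns a list of dicts, best first, with "score" (0 to 1); they miss things now and then, are a little off and sometimes report something else, mostly with a low value. They report only what shows in the picture. A call takes as long as a camera call.
- r.search_frame(camera, thing): "at" ([x, y, z] in m, in the coordinates of the camera as it stood for that picture, good to about 4 mm: the middle of the surface that is visible of it).
The state is a dict: "clock": time; "q": joint angles; "qd": joint speeds; "joint_torque": joint torques, N m; "tool_pos": TCP position; "eef_rot": TCP orientation; "contact_force": force on the tool from outside, world axes, zero at the start; "moment": the same for the moment, N m; "opening": opening from 0.0 (shut) to 1.0 (fully open); "finger_force": force on a finger pad.
Only numpy, scipy, OpenCV 4.12 (cv2) and the standard library are available. Lean on these libraries where they do the work, as an engineer would, in place of code of your own. Each camera call takes 0.05 s, during which the arm holds its last target. There are 200 camera calls.

TASK

Put away the bench scraper whose blade fits the slot of the white dock: slide its blade edgewise into the slot, then push it home from behind its grip and press the blade firmly but gently against the back stop. Leave the other scrapers and the things on the bench where they are.

Things in the scene. Friction and masses are not known exactly. Their poses are not given: they have to be found in the camera images.
- scraper_mid: bench scraper lying flat, one of three look-alikes. Steel blade 100 mm wide, 5 mm thick, reaching 74 mm ahead of a wooden grip bar 124 mm wide (y), 24 mm deep (x), 30 mm tall; all grips are the same. Origin: under the grip bar's centre, on the bench; x points from grip to the blade's front edge (86 mm from the origin), z up. About 220 g, nose-heavy
- scraper_narrow: bench scraper lying flat, one of three look-alikes. Steel blade 78 mm wide, 5 mm thick, reaching 74 mm ahead of a wooden grip bar 124 mm wide (y), 24 mm deep (x), 30 mm tall; all grips are the same. Origin: under the grip bar's centre, on the bench; x points from grip to the blade's front edge (86 mm from the origin), z up. About 220 g, nose-heavy
- scraper_wide: bench scraper lying flat, one of three look-alikes. Steel blade 122 mm wide, 5 mm thick, reaching 74 mm ahead of a wooden grip bar 124 mm wide (y), 24 mm deep (x), 30 mm tall; all grips are the same. Origin: under the grip bar's centre, on the bench; x points from grip to the blade's front edge (86 mm from the origin), z up. About 220 g, nose-heavy
- scraper_mid_edge (a point): middle of the front edge of the 100 mm blade, on its underside; 86 mm ahead of the scraper's origin
- dock: white plastic dock fixed to the bench, 152 mm wide (y), 85 mm long (x). The bench is its slot's floor. Origin: on the bench, 40 mm behind the mouth; x points into the slot. A bridge bar 14 mm long, 32 mm tall spans the mouth; behind it two 22 mm tall side rails have lips over the blade's edges. Home, the grip stays 2 mm outside the bridge: no room for a finger there, so push from behind the grip
- mouth (a point): centre of the slot's mouth, on the bench, in the bridge's front face; axes as the dock. The slot is 9 mm high, 117 mm wide at the mouth, narrowing over 14 mm to 103 mm. From 22 to 40 mm in, a hidden sprung cheek in the left (+y) rail squeezes the blade against the right rail: 6 to 12 N of resistance to the push, less after that
- stop: the dock's back stop: a white bar 152 mm wide, 13 mm deep, 22 mm tall across the slot's end. Origin under its centre; axes as the dock. Sliding in takes up to 12 N, so about 18 to 20 N on the tool, held half a second, presses the blade well on the stop without harm
- stop_face (a point): middle of the stop's front face, on the bench, where the blade's edge ends up; 72 mm beyond the mouth; axes as the dock
- jar: amber glass jar, 68 mm across, 100 mm tall; a bystander to leave alone
- tin: aluminium tin, 56 mm across, 75 mm tall; a bystander to leave alone
- dish: white ceramic dish, 100 mm across, 30 mm tall; a bystander to leave alone
- brush: wooden brush lying down; a bystander to leave alone
- stone: flat grey stone, 72 mm across, 26 mm tall; a bystander to leave alone
- mug: blue mug, 80 mm across, 90 mm tall; a bystander to leave alone

How it is judged:
On the way, in this order (a step that is already met when the one before it is completed fails the run):
1. the blade's front edge is in the slot, 15 mm or more past the mouth, flat on the bench and centred within 4 mm (y of scraper_mid_edge in the frame of mouth between -0.004 and 0.004 m and angle between the x axis of scraper_mid and the x axis of dock, either way round below 0.08 rad and z of scraper_mid_edge in the frame of mouth below 0.005 m and x of scraper_mid_edge in the frame of mouth above 0.015 m), for 0.2 s.
2. the blade is pressed against the back stop with more than 5 N for 0.3 s (y of scraper_mid_edge in the frame of mouth between -0.004 and 0.004 m and angle between the x axis of scraper_mid and the x axis of dock, either way round below 0.08 rad and z of scraper_mid_edge in the frame of mouth below 0.005 m and contact force between scraper_mid and stop above 5 N), for 0.3 s.
At the end, for the whole second after the job is handed in: The scraper with the 100 mm blade sits fully home in the dock: blade edge within 3 mm of the back stop, centred within 4 mm, in line within 0.08 rad, flat, at rest and let go (y of scraper_mid_edge in the frame of mouth between -0.004 and 0.004 m and angle between the x axis of scraper_mid and the x axis of dock, either way round below 0.08 rad and z of scraper_mid_edge in the frame of mouth below 0.005 m and x of scraper_mid_edge in the frame of stop_face above -0.003 m and angle between scraper_mid's own z axis and vertical below 0.05 rad and linear speed of scraper_mid below 0.01 m/s and contact force between scraper_mid and the arm below 0.1 N and contact force between scraper_mid and the fingers below 0.1 N); the robot touches nothing.
It fails at once if the blade presses on the back stop with more than 30 N (contact force between scraper_mid and stop above 30 N).
It fails at once if either of the other two scrapers is moved more than 20 mm (distance of any of scraper_narrow, scraper_wide from where it was at the start of the episode above 0.02 m).
It fails at once if a bystander (jar, tin, dish, brush, stone or mug) is moved more than 20 mm (distance of any of jar, tin, dish, brush, stone, mug from where it was at the start of the episode above 0.02 m).
It also fails if it takes over 72 s, if anything falls off the work surface, if the arm or the gripper's body presses on something with over 40 N, if the wrist force passes 120 N, or if a joint passes its speed limit or range.

## Working session

There is one attempt and no reset: what is moved stays moved. The work goes in short steps, Python scripts to look and compute and a tool call to move; the robot and the scene stay as the last step left them, time stands still between calls to the robot, and variables do not carry over. Pictures are saved under pics/ and viewed, at most 10 in all, crops included, and the job is handed in when it is done.

Besides the shell and the picture viewer there is one more tool, called after "Request:" by a JSON object that holds its "name" and its "arguments". step_arm: Moves the arm, as the interface text tells. Its arguments: {"type":"object","properties":{"motion":{"type":"array"},"force":{"type":"number"}},"required":["motion"]}

```bash
mkdir -p pics; ls; python3 - <<'E'
from plant import r
import cv2,numpy as np
s=r.get_state(); print({k:np.round(v,3).tolist() for k,v in s.items()}, r.tip_reach)
for c in ["top","side"]:
    d=r.snapshot(c); cv2.imwrite(f"pics/{c}0.png",cv2.cvtColor(d["pixels"],cv2.COLOR_RGB2BGR)); np.savez(f"{c}0.npz",**d)
    print(c,d["fx"],d["cx"],d["cy"],d["xyz"],d["orientation"])
    for t in ["scraper_mid","scraper_narrow","scraper_wide","dock","stop"]:
        for h in r.search_frame(c,t)[:3]: print(t,h)
E
```

```text
pics
{'clock': 0.0, 'q': [-1.258, 0.69, -0.195, 1.566, 0.157, 0.903, -0.215], 'qd': [-0.001, 0.001, -0.0, 0.002, 0.0, -0.001, -0.001], 'joint_torque': [-0.0, -52.756, -1.267, -15.343, -0.053, 0.007, 0.0], 'tool_pos': [0.172, 0.6, 0.26], 'eef_rot': [0.139, 0.99, -0.001, -0.0], 'contact_force': [0.162, 0.064, 0.519], 'moment': [0.032, -0.025, 0.031], 'finger_force': 0.0, 'opening': 0.996} 0.022
top 470.27347021248374 258.8707046953444 191.7178063312954 [0.39876942 0.03913498 1.353392  ] [ 0.70570735 -0.70485754  0.05570807 -0.0452725 ]
scraper_mid {'at': [0.2834, 0.1365, 1.3478], 'score': 0.84}
scraper_narrow {'at': [-0.2536, 0.1485, 1.3433], 'score': 0.59}
scraper_wide {'at': [0.3919, -0.0643, 1.3752], 'score': 0.96}
scraper_wide {'at': [-0.0056, -0.2043, 1.382], 'score': 0.22}
dock {'at': [0.0276, -0.0366, 1.3537], 'score': 0.91}
stop {'at': [0.0305, -0.0696, 1.3549], 'score': 0.68}
stop {'at': [0.0281, -0.0363, 1.3542], 'score': 0.43}
side 348.7476466604814 259.16791492323716 190.68632595452195 [ 0.37512045 -0.74663895  0.58646758] [ 0.8743236  -0.14620477  0.06314285 -0.4584707 ]
scraper_mid {'at': [-0.0563, 0.2103, 0.7192], 'score': 0.73}
scraper_mid {'at': [0.1672, 0.2271, 0.6872], 'score': 0.7}
scraper_narrow {'at': [-0.2476, -0.0785, 1.1384], 'score': 0.78}
scraper_wide {'at': [0.1712, 0.2284, 0.6848], 'score': 0.95}
scraper_wide {'at': [-0.1632, -0.2059, 1.2938], 'score': 0.71}
scraper_wide {'at': [-0.0605, 0.2087, 0.7174], 'score': 0.25}
dock {'at': [0.032, 0.037, 0.933], 'score': 0.6}
stop {'at': [0.1795, -0.0196, 1.0129], 'score': 0.75}
stop {'at': [0.058, 0.0173, 0.9592], 'score': 0.53}
```

View pics/top0.png

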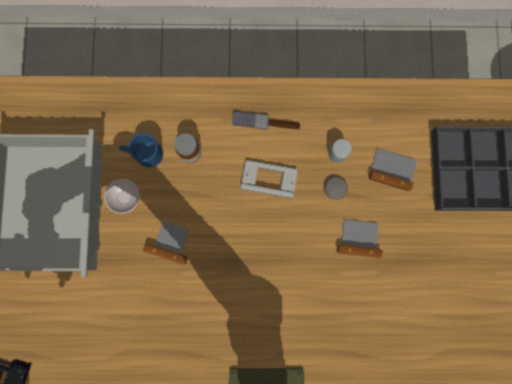

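View pics/side0.png

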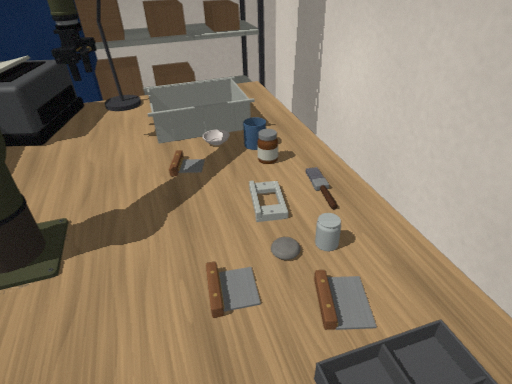

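Top view: the three scrapers are at about (165,243), (360,238) and (393,170). The middle-width blade looks like the one at (360,238). The white dock is at (270,178), and the bar nearest the robot looks taller in the side view, at (255,200). I'll measure from depth next.

```bash
cat > h.py <<'E'
import numpy as np,cv2
from scipy.spatial.transform import Rotation as R
def cloud(d,T=None):
    v,u=np.mgrid[0:384,0:512]; z=d["depth"]
    p=np.stack([(u-d["cx"])/d["fx"]*z,(v-d["cy"])/d["fy"]*z,z],-1)
    if T is None:
        return p@R.from_quat(d["orientation"]).as_matrix().T+d["xyz"]
    return p@T[:3,:3].T+T[:3,3]
def wristT(s,d):
    T=np.eye(4);T[:3,:3]=R.from_quat(s["eef_rot"]).as_matrix();T[:3,3]=s["tool_pos"]
    return T@np.array(d["mount"])
def rect(xy):
    c,wh,a=cv2.minAreaRect(xy.astype(np.float32)*1000)
    return np.round(c,1),np.round(wh,1),round(a,1)
E
python3 - <<'E'
from h import *
d=dict(np.load("top0.npz"));W=cloud(d)
hsv=cv2.cvtColor(d["pixels"],cv2.COLOR_RGB2HSV)
def box(u0,u1,v0,v1):
    m=np.zeros((384,512),bool);m[v0:v1,u0:u1]=1;return m
for n,b in dict(left=(135,195,215,270),mid=(330,390,210,265),far=(365,420,145,195)).items():
    m=box(*b);z=W[...,2]
    print(n,'bench',np.median(z[m]),'grip',rect(W[m&(z>.02)][:,:2]) if (m&(z>.02)).sum()>5 else 0)
    bl=m&(z<.02)&(hsv[...,1]<60); print('  blade',bl.sum(),rect(W[bl][:,:2]), np.median(z[bl]))
m=box(235,305,152,202);z=W[...,2]
print('dock',rect(W[m&(z>.012)][:,:2]))
print('high',rect(W[m&(z>.0265)][:,:2]),(m&(z>.0265)).sum())
print((z[155:202:3,240:302:4]*1000).round().astype(int))
print('bench z',np.median(z[280:320,300:400]))
for n,(u,v) in dict(stone=(336,187),tin=(341,149),jar=(187,146)).items(): print(n,W[v,u])
from plant import r
r_=d
for n in ["scraper_mid","dock"]: pass
E
```

```text
left bench 0.001077197557826537 grip (array([402.1, 193.6]), array([306.5,  40.1]), 81.3)
  blade 666 (array([463. , 268.2]), array([78. , 69.8]), 72.7) 0.004566992231265776
mid bench 0.0015337949988160071 grip (array([ 421.4, -142.3]), array([ 38.4, 363.7]), 1.1)
  blade 842 (array([ 474. , -270.5]), array([102.2,  71.5]), 84.0) 0.004824275347826368
far bench 0.00281091129210842 grip (array([ 543.4, -174.5]), array([ 92.2, 507.6]), 23.8)
  blade 912 (array([ 675.3, -376.3]), array([121.1,  69.7]), 73.1) 0.00478759598305234
dock (array([534.5,   8.3]), array([152.1, 278. ]), 80.0)
high (array([531.9,   8.6]), array([151.2, 272.8]), 80.3) 287
[[ 1 -2 -1 -3  1  0  1  3 -1 -4  3 -1  1 -1  6 -1]
 [-4  1 -7  1 -7 -1 -1 -2  4  4  1 -4 -1 -1  1  6]
 [-2 -3 25 20  2  0 -3 -1  2  1  0  2 -6  0  2  1]
 [-2  2 21 20 27 18 20 20  2  0 -3 -6 -1 -1  0  2]
 [-2 22 23 20 19 12 23 21 21 24 16 23 -1 -1 -1  0]
 [-2 22 26 27 18  0  2  1 -4 10 27 23 19 19 17  3]
 [-4 26 19 19 22  5  3  6 -4  1  0 20 22 22 17  1]
 [ 1 25 23 20 -1  3  1  1 -1  0 -2 19 16 23  4 -1]
 [-3 18 23 21 -2 -4 -5  2 -4  0 -2 25 20 22  2  1]
 [ 6 21 20 21  2  2  1 -4  1 -3  2 23 22 23 -2  4]
 [ 4 33 35 29 -3 -1  0 -1 -2 -1 -2 24 19 23 -1 -2]
 [ 3 32 32 34 27 31 30 30  1 -2  1 17 22 24  0 -6]
 [ 3  0 -7  5 20 27 33 28 35 28 30 33 21 21  3  4]
 [ 0 -2 -6  0 -2 -5 -2  3 15 31 32 34 37 31  0 -6]
 [ 2  0  0  3  2  3 -3  4  1 -9 -3 -3 16 26  0  0]
 [ 1 -1  3 -2 -5  2 -3  0 -1  0 -1 -3  2 -6  7  0]]
bench z -0.0002604571971293046
stone [ 0.60457754 -0.20205584  0.02208927]
tin [ 0.70362725 -0.20887735  0.07540378]
jar [0.70505693 0.21675384 0.09807026]
```

```bash
python3 - <<'E'
from h import *
from plant import r
d=dict(np.load("top0.npz"));W=cloud(d);z=W[...,2]
hsv=cv2.cvtColor(d["pixels"],cv2.COLOR_RGB2HSV)
def box(u0,u1,v0,v1):
    m=np.zeros((384,512),bool);m[v0:v1,u0:u1]=1;return m&(d["depth"]>.5)&(z<.15)
m=box(330,390,210,265)
print('grip',rect(W[m&(z>.018)][:,:2])); print('blade',rect(W[m&(z<.018)&(hsv[...,1]<60)][:,:2]))
m=box(235,305,152,202)
print('dock',rect(W[m&(z>.012)][:,:2])); b=W[m&(z>.027)][:,:2]*1000; 
print('bridge line',cv2.fitLine(b.astype(np.float32),cv2.DIST_HUBER,0,.01,.01).ravel())
T=R.from_quat(r.get_state()["eef_rot"]).as_matrix();print('tool',T.round(3))
E
```

```text
grip (array([ 424.5, -263.1]), array([124. ,  25.7]), 83.4)
blade (array([ 474. , -270.5]), array([102.2,  71.5]), 84.0)
dock (array([629.2,  -8.5]), array([152.1,  85.7]), 80.0)
bridge line [ 1.7642985e-01  9.8431319e-01  5.9482434e+02 -1.4643408e+00]
tool [[-0.961  0.275  0.   ]
 [ 0.275  0.961  0.   ]
 [-0.     0.    -1.   ]]
```

Request:
{"name": "step_arm", "arguments": {"motion": [{"dp": [-57,-25,0],"twist": [0,0,0.1],"hand": 1},{"dp": [-114,-51,0],"twist": [0,0,0.2],"hand": 1},{"dp": [-170,-76,0],"twist": [0,0,0.3],"hand": 1},{"dp": [-227,-101,0],"twist": [0,0,0.4],"hand": 1},{"dp": [-284,-127,0],"twist": [0,0,0.52],"hand": 1}]}}

```text
clock: 1.23
tool_pos: [0.4114, 0.3996, 0.261]
eef_rot: [0.39, 0.921, 0.0, 0.0]
contact_force: [-0.4, 1.1, 0.6]
opening: 0.997
finger_force: 0.0
```

Request:
{"name": "step_arm", "arguments": {"motion": [{"dp": [-60,-16,0],"twist": [0,0,0.1],"hand": 1},{"dp": [-119,-32,0],"twist": [0,0,0.2],"hand": 1},{"dp": [-179,-49,0],"twist": [0,0,0.3],"hand": 1},{"dp": [-238,-65,0],"twist": [0,0,0.4],"hand": 1},{"dp": [-298,-81,0],"twist": [0,0,0.52],"hand": 1}]}}

```text
clock: 1.85
tool_pos: [0.5607, 0.1292, 0.261]
eef_rot: [0.614, 0.789, 0.0, 0.0]
contact_force: [-0.3, 1.3, -0.1]
opening: 1.0
finger_force: 0.0
```

```bash
python3 - <<'E'
from h import *
from plant import r
s=r.get_state();print(s["clock"],s["tool_pos"],s["q"]);T=R.from_quat(s["eef_rot"]).as_matrix();print(T.round(3))
d=r.snapshot("wrist");print(np.round(d["mount"],3),d["fx"])
E
```

```text
1.85 [0.56068176 0.12917088 0.26097328] [-0.32770187  0.6191137   0.03604667  1.72719914 -0.02997033  0.79501045
 -0.02869029]
[[-0.246  0.969  0.001]
 [ 0.969  0.246  0.001]
 [ 0.001  0.001 -1.   ]]
[[-0.001 -0.957 -0.29   0.075]
 [ 1.    -0.    -0.001  0.001]
 [ 0.001 -0.29   0.957 -0.124]
 [ 0.     0.     0.     1.   ]] 305.0788793962221
```

Request:
{"name": "step_arm", "arguments": {"motion": [{"dp": [-53,-24,0],"twist": [0,0,0.1],"hand": 1},{"dp": [-106,-48,0],"twist": [0,0,0.2],"hand": 1},{"dp": [-159,-71,0],"twist": [0,0,0.3],"hand": 1},{"dp": [-212,-95,0],"twist": [0,0,0.388],"hand": 1},{"dp": [-212,-95,0],"twist": [0,0,0.388],"hand": 1}]}}

```text
clock: 2.52
tool_pos: [0.5193, -0.1041, 0.2611]
eef_rot: [0.757, 0.654, -0.001, 0.001]
contact_force: [-0.1, 0.5, 0.4]
opening: 1.0
finger_force: 0.0
```

```bash
python3 - <<'E'
from h import *
from plant import r
s=r.get_state();print(s["clock"],s["tool_pos"],s["q"].round(2));print(R.from_quat(s["eef_rot"]).as_matrix().round(3))
d=r.snapshot("wrist");T=wristT(s,d);W=cloud(d,T)
cv2.imwrite("pics/w1.png",cv2.cvtColor(d["pixels"],cv2.COLOR_RGB2BGR));np.savez("w1.npz",W=W,rgb=d["pixels"],dep=d["depth"])
z=W[...,2];hsv=cv2.cvtColor(d["pixels"],cv2.COLOR_RGB2HSV);ok=d["depth"]>.1
def near(x,y,rad): return ok&(np.hypot(W[...,0]-x,W[...,1]-y)<rad)&(z<.05)
print('bench',np.median(z[ok&(abs(z)<.004)]))
m=near(.445,-.266,.1)
g=m&(z>.02)&(hsv[...,1]>60); b=m&(z<.015)&(z>.001)&(hsv[...,1]<50)
print('grip',g.sum(),rect(W[g][:,:2]),np.median(z[g]));print('blade',b.sum(),rect(W[b][:,:2]),np.median(z[b]))
m=near(.629,-.0085,.1)
k=m&(z>.014);print('dock',k.sum(),rect(W[k][:,:2]));k=m&(z>.027);print('bridge',rect(W[k][:,:2]),np.median(z[k]))
E
```

```text
2.525 [ 0.51927913 -0.10414882  0.26107595] [ 0.03  0.57  0.12  1.86 -0.1   0.72  0.06]
[[ 0.145  0.989 -0.   ]
 [ 0.989 -0.145 -0.003]
 [-0.003  0.    -1.   ]]
bench -0.000256732093530887
grip 908 (array([ 423. , -260.5]), array([123. ,  24.2]), 84.0) 0.029425642794530305
blade 2293 (array([ 473.9, -253.3]), array([74.2, 72.1]), 84.6) 0.0046679409229439806
dock 6681 (array([627.1, -13.4]), array([138.4,  85.4]), 79.9)
bridge (array([591.8,  -9.2]), array([133.1,  14.4]), 79.9) 0.0315427727356441
```

View pics/w1.png

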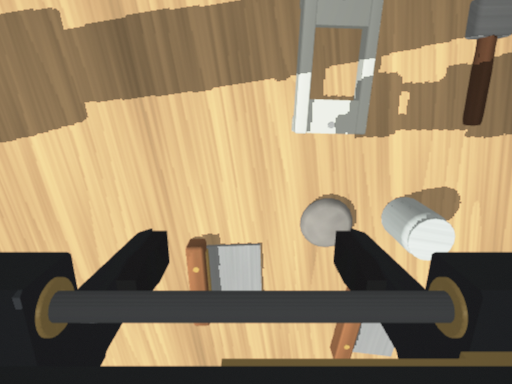

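Wrist view: the bridge end of the dock is at (330,115), with its left end cut off at the top. The scraper is behind the fingers at (230,280). Both agree with the top view to within about 2 mm, so I'm moving over the grip.

Request:
{"name": "step_arm", "arguments": {"motion": [{"dp": [-43,-18,35],"twist": [0,0,-0.01],"hand": 1},{"dp": [-85,-36,70],"twist": [0,0,-0.02],"hand": 1},{"dp": [-128,-54,105],"twist": [0,0,-0.03],"hand": 1},{"dp": [-170,-72,140],"twist": [0,0,-0.037],"hand": 1},{"dp": [-170,-72,140],"twist": [0,0,-0.037],"hand": 1}]}}

```text
clock: 3.2
tool_pos: [0.4236, -0.2583, 0.1186]
eef_rot: [0.743, 0.67, -0.001, -0.002]
contact_force: [0.4, 1.3, 0.4]
opening: 1.002
finger_force: 0.0
```

Request:
{"name": "step_arm", "arguments": {"motion": [{"dp": [0,0,0],"twist": [0,0,0],"hand": 1},{"dp": [0,0,0],"twist": [0,0,0],"hand": 1}]}}

```text
clock: 3.45
tool_pos: [0.4283, -0.2551, 0.1215]
eef_rot: [0.74, 0.673, 0.001, 0.001]
contact_force: [-0.9, 0.7, -0.3]
opening: 1.0
finger_force: 0.0
```

```bash
python3 - <<'E'
from h import *
from plant import r
s=r.get_state();print(s["clock"],s["tool_pos"],s["q"].round(2));M=R.from_quat(s["eef_rot"]).as_matrix();print(M.round(3))
d=np.array([423.7,-261.8,29])-1000*s["tool_pos"];print(M.T@d, np.degrees(np.arctan2(M[1,1],M[0,1])))
E
```

```text
3.45 [ 0.42834248 -0.25511363  0.12146614] [ 0.43  0.76  0.02  2.07 -0.05  0.31  0.4 ]
[[ 0.095  0.995  0.003]
 [ 0.995 -0.095  0.   ]
 [ 0.001  0.003 -1.   ]]
[-7.15806917 -4.21882625 92.45112759] -5.449147383514598
```

Request:
{"name": "step_arm", "arguments": {"motion": [{"dp": [-7,-4,30],"twist": [0,0,0.01],"hand": 1},{"dp": [-7,-4,60],"twist": [0,0,0.01],"hand": 1},{"dp": [-7,-4,80],"twist": [0,0,0.01],"hand": 1},{"dp": [-7,-4,91],"twist": [0,0,0.01],"hand": 1},{"dp": [-7,-4,91],"twist": [0,0,0.01],"hand": 1}]}}

```text
clock: 4.08
tool_pos: [0.4222, -0.2627, 0.0297]
eef_rot: [0.744, 0.668, 0.0, -0.0]
contact_force: [0.6, -0.5, 0.8]
opening: 0.995
finger_force: 0.0
```

Request:
{"name": "step_arm", "arguments": {"motion": [{"dp": [0,0,0],"twist": [0,0,0],"hand": -0.2},{"dp": [0,0,0],"twist": [0,0,0],"hand": -1},{"dp": [0,0,0],"twist": [0,0,0],"hand": -1},{"dp": [0,0,0],"twist": [0,0,0],"hand": -1},{"dp": [0,0,0],"twist": [0,0,0],"hand": -1}], "force": 25}}

```text
clock: 4.7
tool_pos: [0.4216, -0.2635, 0.0297]
eef_rot: [0.745, 0.668, 0.0, -0.0]
contact_force: [-0.1, -0.4, 0.2]
opening: 0.459
finger_force: 0.0
```

Request:
{"name": "step_arm", "arguments": {"motion": [{"dp": [0,0,0],"twist": [0,0,0],"hand": -1},{"dp": [0,0,0],"twist": [0,0,0],"hand": -1},{"dp": [0,0,0],"twist": [0,0,0],"hand": -1}]}}

```text
clock: 5.08
tool_pos: [0.4219, -0.2636, 0.0297]
eef_rot: [0.745, 0.668, 0.0, 0.0]
contact_force: [-0.1, -0.2, 0.0]
opening: 0.271
finger_force: 25.0
```

Request:
{"name": "step_arm", "arguments": {"motion": [{"dp": [0,0,-14],"twist": [0,0,0],"hand": -1},{"dp": [20,0,-14],"twist": [0,0,0.01],"hand": -1},{"dp": [60,2,-14],"twist": [0,0,0.02],"hand": -1},{"dp": [100,6,-14],"twist": [0,0,0.03],"hand": -1},{"dp": [140,10,-14],"twist": [0,0,0.04],"hand": -1}]}}

```text
clock: 5.7
tool_pos: [0.4468, -0.1242, 0.0443]
eef_rot: [0.758, 0.652, 0.0, -0.0]
contact_force: [-0.0, -0.1, -3.2]
opening: 0.272
finger_force: 25.0
```

Request:
{"name": "step_arm", "arguments": {"motion": [{"dp": [40,8,0],"twist": [0,0,0.01],"hand": -1},{"dp": [80,16,0],"twist": [0,0,0.02],"hand": -1},{"dp": [120,24,0],"twist": [0,0,0.027],"hand": -1},{"dp": [144,30,0],"twist": [0,0,0.027],"hand": -1},{"dp": [144,30,0],"twist": [0,0,0.027],"hand": -1}]}}

```text
clock: 6.32
tool_pos: [0.4985, 0.0154, 0.0442]
eef_rot: [0.765, 0.644, 0.001, -0.0]
contact_force: [0.2, 0.1, -2.6]
opening: 0.267
finger_force: 25.0
```

Request:
{"name": "step_arm", "arguments": {"motion": [{"dp": [0,0,0],"twist": [0,0,0],"hand": -1},{"dp": [0,0,0],"twist": [0,0,0],"hand": -1}]}}

```text
clock: 6.58
tool_pos: [0.4972, 0.0108, 0.0439]
eef_rot: [0.767, 0.641, -0.001, 0.0]
contact_force: [-0.7, -0.0, -3.2]
opening: 0.27
finger_force: 25.0
```

```bash
cat > look.py <<'E'
from h import *
from plant import r
import sys
n=sys.argv[1]
s=r.get_state();M=R.from_quat(s["eef_rot"]).as_matrix();print(s["clock"],s["tool_pos"],s["contact_force"].round(1),M.round(3).tolist(),'az',np.degrees(np.arctan2(M[1,1],M[0,1])))
for c in ["wrist","top","side"]:
    s=r.get_state();d=r.snapshot(c);W=cloud(d,wristT(s,d) if c=="wrist" else None);z=W[...,2]
    cv2.imwrite(f"pics/{c}_{n}.png",cv2.cvtColor(d["pixels"],cv2.COLOR_RGB2BGR));np.savez(f"{c}_{n}.npz",W=W,rgb=d["pixels"],dep=d["depth"])
    hsv=cv2.cvtColor(d["pixels"],cv2.COLOR_RGB2HSV);ok=d["depth"]>.1
    m=ok&(np.hypot(W[...,0]-.629,W[...,1]+.0085)<.1)
    for lo,hi in [(.014,.045),(.0265,.045)]:
        k=m&(z>lo)&(z<hi); print(c,'dock',lo,k.sum(),rect(W[k][:,:2]) if k.sum()>20 else '')
E
python3 look.py a
```

```text
6.575 [0.49717474 0.01084766 0.04389841] [-0.7 -0.  -3.2] [[0.177, 0.984, -0.001], [0.984, -0.177, -0.001], [-0.001, -0.001, -1.0]] az -10.222207652500943
wrist dock 0.014 23306 (array([579.6,  -2.4]), array([156.6,  99.8]), 86.8)
wrist dock 0.0265 7208 (array([594.8,   2.4]), array([145.1,  16.2]), 80.4)
top dock 0.014 887 (array([629.3,  -8.2]), array([152. ,  85.6]), 79.8)
top dock 0.0265 153 (array([625. ,  -7.4]), array([151.5,  76. ]), 80.0)
side dock 0.014 1210 (array([601.2,  -3.4]), array([157.2, 141.6]), 79.7)
side dock 0.0265 164 (array([594. ,  -2.4]), array([153. ,  14.2]), 80.2)
```

View pics/wrist_a.png

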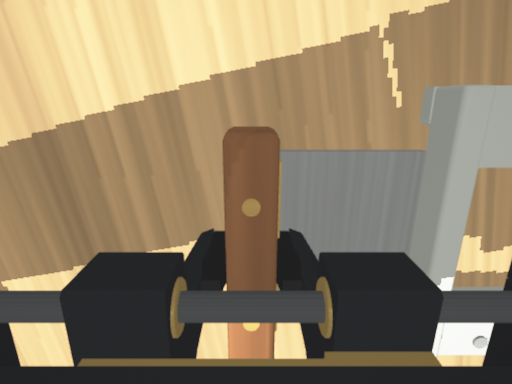

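View pics/top_a.png

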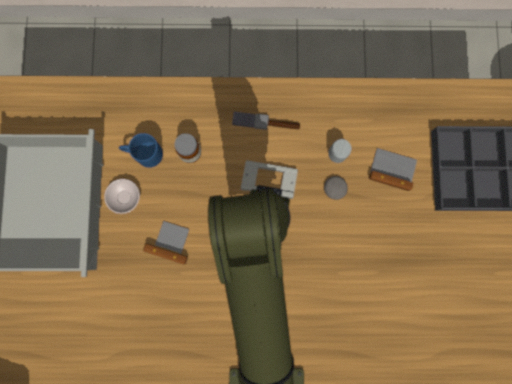

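Wrist view: the scraper is held level, with its grip at columns 225-280 and its blade reaching column 425, just short of the bridge. The blade's left edge is at row 150 and the dock's left end is near row 88. I'll compare those two edges.

```bash
cat > lat.py <<'E'
from h import *
import sys
f=np.load(sys.argv[1]);W=f["W"]*1000;rgb=f["rgb"];z=W[...,2];ok=f["dep"]>.1
az=np.radians(-10.0);ex=np.array([np.cos(az),np.sin(az)]);ey=np.array([-ex[1],ex[0]])
P=(W[...,:2]-[586.9,-0.8]);X=P@ex;Y=P@ey
hsv=cv2.cvtColor(rgb,cv2.COLOR_RGB2HSV)
zb=float(sys.argv[2]) # blade top height
b=ok&(hsv[...,1]<60)&(abs(z-zb)<4)&(X<5)&(X>-90)
for lo in range(-75,5,10):
    k=b&(X>lo)&(X<lo+10)
    if k.sum()>20: print('blade X',lo,k.sum(),'Ymax %.1f'%np.percentile(Y[k],99.7),'z %.1f'%np.median(z[k]))
print('blade Xmax',[round(float(np.percentile(X[b&(Y>y)&(Y<y+10)],99)),1) for y in (0,20,35) if (b&(Y>y)&(Y<y+10)).sum()>20])
g=ok&(hsv[...,1]>60)&(abs(z-zb-25)<4)&(X<-60)&(X>-140);print('grip Ymax %.1f z %.1f'%(np.percentile(Y[g],99.7),np.median(z[g])), 'X',np.percentile(X[g],[1,99]).round(1), rect(np.c_[X,Y][...,:2][0:1] if 0 else np.stack([X[g],Y[g]],-1)/1000))
k=ok&(abs(z-32)<2.5)&(X>-8)&(X<22)&(hsv[...,1]<60)&(Y<85);print('bridge Ymax %.1f Xmin %.1f'%(np.percentile(Y[k],99.7),np.percentile(X[k],1)),k.sum())
k=ok&(abs(z-22)<2.5)&(X>18)&(X<85)&(Y<85)&(hsv[...,1]<60)&(Y>40);print('rail Ymax %.1f'%np.percentile(Y[k],99.7),k.sum())
E
python3 lat.py wrist_a.npz 19; python3 lat.py side_a.npz 19
```

```text
blade X -75 1566 Ymax 47.1 z 18.9
blade X -65 1821 Ymax 46.9 z 18.9
blade X -55 1988 Ymax 46.9 z 18.9
blade X -45 1971 Ymax 46.9 z 18.8
blade X -35 1969 Ymax 46.8 z 18.8
blade X -25 1974 Ymax 46.8 z 18.8
blade X -15 1975 Ymax 46.7 z 18.7
blade X -5 1835 Ymax 76.5 z 18.9
blade Xmax [0.4, 0.4, 0.4]
grip Ymax 58.8 z 43.8 X [-102.   -78.6] (array([-97.4,   0.9]), array([ 39.5, 116.5]), 0.6)
bridge Ymax 76.5 Xmin -0.4 6391
rail Ymax 76.8 1981
blade X -75 43 Ymax -7.9 z 19.2
blade X -65 70 Ymax 44.3 z 19.2
blade X -55 83 Ymax 45.2 z 19.3
blade X -45 86 Ymax 485.0 z 19.3
blade X -35 90 Ymax 485.3 z 19.3
blade X -25 87 Ymax 767.6 z 19.3
blade X -15 90 Ymax 770.6 z 19.2
blade X -5 31 Ymax 770.5 z 19.6
blade Xmax [0.5, 0.4, -4.2]
grip Ymax 50.8 z 43.9 X [-102.6  -78.1] (array([-95.9,  -7. ]), array([117.7,  39.7]), 86.5)
bridge Ymax 70.7 Xmin 0.5 147
rail Ymax 78.3 158
```

Request:
{"name": "step_arm", "arguments": {"motion": [{"dp": [3,-10,0],"twist": [0,0,0],"hand": -1},{"dp": [3,-10,0],"twist": [0,0,0],"hand": -1},{"dp": [3,-10,6],"twist": [0,0,0],"hand": -1},{"dp": [3,-10,10],"twist": [0,0,0],"hand": -1},{"dp": [3,-10,13],"twist": [0,0,0],"hand": -1}]}}

```text
clock: 7.35
tool_pos: [0.4885, 0.0172, 0.0302]
eef_rot: [0.767, 0.642, -0.0, -0.0]
contact_force: [0.5, -0.4, -2.9]
opening: 0.268
finger_force: 25.0
```

Request:
{"name": "step_arm", "arguments": {"motion": [{"dp": [0,0,0.5],"twist": [0,0,0],"hand": -1},{"dp": [0,0,0.5],"twist": [0,0,0],"hand": -1},{"dp": [0,0,0.5],"twist": [0,0,0],"hand": -1}]}}

```text
clock: 7.72
tool_pos: [0.4886, 0.0172, 0.0303]
eef_rot: [0.767, 0.642, 0.0, 0.0]
contact_force: [-0.7, -0.1, -2.5]
opening: 0.271
finger_force: 25.0
```

```bash
python3 look.py b | head -2; python3 lat.py wrist_b.npz 5
```

```text
7.725 [0.48859619 0.01724886 0.03030873] [-0.7 -0.1 -2.5] [[0.175, 0.985, 0.0], [0.985, -0.175, 0.0], [0.0, 0.0, -1.0]] az -10.084508147638383
wrist dock 0.014 11876 (array([600.4,   3.2]), array([142.1,  30.4]), 81.5)
blade X -75 1791 Ymax 51.9 z 5.4
blade X -65 1996 Ymax 51.9 z 5.3
blade X -55 1966 Ymax 51.9 z 5.3
blade X -45 1973 Ymax 51.9 z 5.3
blade X -35 1976 Ymax 51.8 z 5.3
blade X -25 1981 Ymax 51.8 z 5.2
blade X -15 208 Ymax 51.7 z 5.0
blade X -5 490 Ymax 76.8 z 5.5
blade Xmax [-14.6, -14.7, -14.6]
grip Ymax 63.6 z 30.2 X [-111.6  -88.2] (array([-107.1,    5.3]), array([ 39.8, 117.5]), 0.7)
bridge Ymax 75.2 Xmin -0.6 5880Traceback (most recent call last):
  File "lat.py", line 15, in <module>
    k=ok&(abs(z-22)<2.5)&(X>18)&(X<85)&(Y<85)&(hsv[...,1]<60)&(Y>40);print('rail Ymax %.1f'%np.percentile(Y[k],99.7),k.sum())
                                                                                            ~~~~~~~~~~~~~^^^^^^^^^^^
    return _quantile_unchecked(
        a, q, axis, out, overwrite_input, method, keepdims, weights)
    return _ureduce(a,
                    func=_quantile_ureduce_func,
    ...<5 lines>...
                    overwrite_input=overwrite_input,
                    method=method)
    r = func(a, **kwargs)
    result = _quantile(arr,
                       quantiles=q,
    ...<2 lines>...
                       out=out,
                       weights=wgt)
    slices_having_nans = np.isnan(arr[-1, ...])
                                  ~~~^^^^^^^^^
IndexError: index -1 is out of bounds for axis 0 with size 0
```

Request:
{"name": "step_arm", "arguments": {"motion": [{"dp": [-1.3,4,0],"twist": [0,0,0],"hand": -1},{"dp": [-1.3,12,0],"twist": [0,0,0],"hand": -1},{"dp": [-1.3,20,0],"twist": [0,0,0],"hand": -1},{"dp": [-1.3,28,0],"twist": [0,0,0],"hand": -1},{"dp": [-1.3,34,0],"twist": [0,0,0],"hand": -1}]}}

```text
clock: 8.5
tool_pos: [0.5225, 0.0099, 0.0302]
eef_rot: [0.767, 0.642, 0.0, 0.0]
contact_force: [-0.3, 0.0, -1.6]
opening: 0.269
finger_force: 25.0
```

Request:
{"name": "step_arm", "arguments": {"motion": [{"dp": [0,0,0],"twist": [0,0,0],"hand": -1},{"dp": [0,0,0],"twist": [0,0,0],"hand": -1},{"dp": [0,0,0],"twist": [0,0,0],"hand": -1}]}}

```text
clock: 8.88
tool_pos: [0.5213, 0.0101, 0.0302]
eef_rot: [0.766, 0.642, -0.0, -0.0]
contact_force: [1.2, 0.3, -2.9]
opening: 0.267
finger_force: 25.0
```

```bash
python3 look.py c | head -1; python3 lat.py wrist_c.npz 5 2>&1 | grep -v "^ "
```

```text
8.875 [0.52129139 0.01008556 0.03015823] [ 1.2  0.3 -2.9] [[0.175, 0.985, -0.001], [0.985, -0.175, 0.0], [0.0, -0.001, -1.0]] az -10.078089519499372
blade X -55 1001 Ymax 50.6 z 5.2
blade X -45 1664 Ymax 50.6 z 5.2
blade X -35 1983 Ymax 50.5 z 5.2
blade X -25 1970 Ymax 50.5 z 5.1
blade X -15 1971 Ymax 50.5 z 5.1
blade X -5 1829 Ymax 76.8 z 5.1
blade Xmax [2.1, 2.1, 2.0]
grip Ymax 62.4 z 30.2 X [-78.2 -60.2] (array([-76.8,   4.6]), array([116.2,  33.4]), 89.9)
bridge Ymax 76.8 Xmin -0.2 5704
rail Ymax 76.9 5247
```

View pics/wrist_c.png

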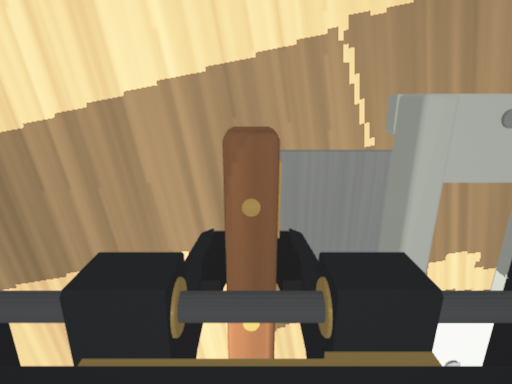

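The blade is in the slot: in the image it passes under the bridge at column ~390. It is centred to within about 0.5 mm and roughly 19 mm deep. Next is through the cheek, still held.

Request:
{"name": "step_arm", "arguments": {"motion": [{"dp": [0,3,0],"twist": [0,0,0],"hand": -1},{"dp": [0,6,0],"twist": [0,0,0],"hand": -1},{"dp": [0,9,0],"twist": [0,0,0],"hand": -1},{"dp": [0,12,0],"twist": [0,0,0],"hand": -1}], "force": 40}}

```text
clock: 9.52
tool_pos: [0.5338, 0.0079, 0.0302]
eef_rot: [0.767, 0.642, 0.0, 0.0]
contact_force: [0.0, 0.4, -2.6]
opening: 0.268
finger_force: 40.0
```

Request:
{"name": "step_arm", "arguments": {"motion": [{"dp": [0,3,0],"twist": [0,0,0],"hand": -1},{"dp": [0,6,0],"twist": [0,0,0],"hand": -1},{"dp": [0,9,0],"twist": [0,0,0],"hand": -1},{"dp": [0,12,0],"twist": [0,0,0],"hand": -1},{"dp": [0,12,0],"twist": [0,0,0],"hand": -1}]}}

```text
clock: 10.15
tool_pos: [0.5456, 0.0054, 0.0301]
eef_rot: [0.767, 0.642, 0.0, 0.0]
contact_force: [-1.7, -1.6, -2.5]
opening: 0.267
finger_force: 40.0
```

```bash
python3 look.py d | head -1; python3 lat.py wrist_d.npz 5 2>&1 | grep -v "^ "
```

```text
10.15 [0.54559611 0.00539735 0.03014007] [-1.7 -1.6 -2.5] [[0.176, 0.984, 0.0], [0.984, -0.176, -0.0], [-0.0, 0.0, -1.0]] az -10.123829731193661
blade X -35 225 Ymax 50.0 z 5.1
blade X -25 1590 Ymax 50.1 z 5.1
blade X -15 1880 Ymax 50.0 z 5.1
blade X -5 1510 Ymax 76.8 z 5.1
blade Xmax [1.3, 1.5, 1.4]
grip Ymax 11.0 z 30.6 X [-69.  -67.4] (array([-68. ,  10.2]), array([2.1, 0.8]), 44.7)
bridge Ymax 76.8 Xmin 0.0 5359
rail Ymax 76.9 10594
```

View pics/side_d.png

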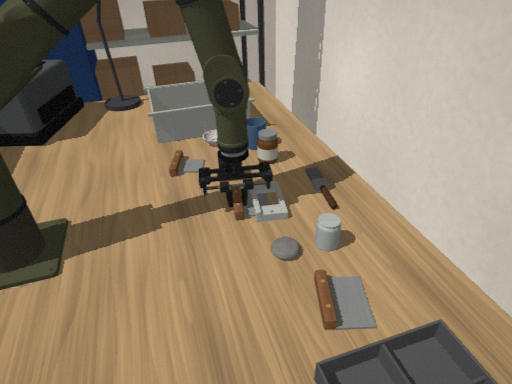

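The side view shows the hand still holding the scraper at the dock, at about (240,195), with the other objects unmoved. The edge is roughly 44 mm in. I'll open only slightly, because the front finger is close to the bridge, then go up, back, close and come down behind the grip.

Request:
{"name": "step_arm", "arguments": {"motion": [{"dp": [0,0,0],"twist": [0,0,0],"hand": -0.27},{"dp": [0,0,0],"twist": [0,0,0],"hand": -0.27},{"dp": [0,0,0],"twist": [0,0,0],"hand": -0.27},{"dp": [0,0,0],"twist": [0,0,0],"hand": -0.27}]}}

```text
clock: 10.8
tool_pos: [0.5457, 0.006, 0.0303]
eef_rot: [0.766, 0.642, 0.0, 0.0]
contact_force: [-0.6, 0.3, -0.9]
opening: 0.364
finger_force: 0.0
```

Request:
{"name": "step_arm", "arguments": {"motion": [{"dp": [0,0,-8],"twist": [0,0,0],"hand": -0.27},{"dp": [0,0,-20],"twist": [0,0,0],"hand": -0.27},{"dp": [0,0,-40],"twist": [0,0,0],"hand": -0.27},{"dp": [0,0,-50],"twist": [0,0,0],"hand": -0.27},{"dp": [0,0,-50],"twist": [0,0,0],"hand": -0.27}]}}

```text
clock: 11.42
tool_pos: [0.546, 0.0058, 0.0812]
eef_rot: [0.766, 0.642, 0.001, 0.001]
contact_force: [-0.3, 0.3, 0.3]
opening: 0.361
finger_force: 0.0
```

Request:
{"name": "step_arm", "arguments": {"motion": [{"dp": [0,-20,0],"twist": [0,0,0],"hand": -1},{"dp": [0,-40,0],"twist": [0,0,0],"hand": -1},{"dp": [0,-52,0],"twist": [0,0,0],"hand": -1},{"dp": [0,-52,0],"twist": [0,0,0],"hand": -1},{"dp": [0,-52,0],"twist": [0,0,0],"hand": -1}]}}

```text
clock: 12.05
tool_pos: [0.4952, 0.0148, 0.0801]
eef_rot: [0.767, 0.642, 0.001, 0.0]
contact_force: [-0.1, 0.3, -0.0]
opening: 0.006
finger_force: 0.0
```

```bash
python3 look.py e | head -1; python3 lat.py wrist_e.npz 5 2>&1 | grep -v "^ "
```

```text
12.05 [0.49524909 0.0147894  0.08014448] [-0.1  0.3 -0. ] [[0.175, 0.985, 0.001], [0.985, -0.175, -0.0], [0.0, 0.001, -1.0]] az -10.09253508627262
blade X -25 1153 Ymax 49.7 z 4.7
blade X -15 1693 Ymax 49.8 z 4.7
blade X -5 1666 Ymax 76.9 z 4.7
blade Xmax [2.3, 2.4, 2.5]
Traceback (most recent call last):
IndexError: index -1 is out of bounds for axis 0 with size 0
```

View pics/wrist_e.png

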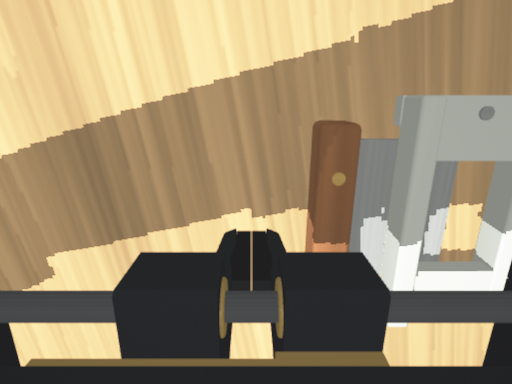

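Wrist view: the scraper is free, with its grip at columns 310-360. The blade is under the bridge and shows again beyond it at column 440. The closed fingers sit behind the grip at (250,260), so I'm lowering them and pushing.

Request:
{"name": "step_arm", "arguments": {"motion": [{"dp": [0,0,20],"twist": [0,0,0],"hand": -1},{"dp": [0,0,40],"twist": [0,0,0],"hand": -1},{"dp": [0,0,51],"twist": [0,0,0],"hand": -1},{"dp": [0,8,51],"twist": [0,0,0],"hand": -1},{"dp": [0,16,51],"twist": [0,0,0],"hand": -1}]}}

```text
clock: 12.82
tool_pos: [0.5112, 0.0119, 0.0297]
eef_rot: [0.767, 0.642, 0.001, 0.0]
contact_force: [-0.2, -1.0, 0.7]
opening: 0.004
finger_force: 0.0
```

Request:
{"name": "step_arm", "arguments": {"motion": [{"dp": [0,4,0],"twist": [0,0,0],"hand": -1},{"dp": [0,8,0],"twist": [0,0,0],"hand": -1},{"dp": [0,12,0],"twist": [0,0,0],"hand": -1},{"dp": [0,15,0],"twist": [0,0,0],"hand": -1}]}}

```text
clock: 13.32
tool_pos: [0.5197, 0.0104, 0.0293]
eef_rot: [0.766, 0.643, -0.003, -0.004]
contact_force: [-8.2, 0.6, 9.2]
opening: 0.004
finger_force: 4.9
```

Request:
{"name": "step_arm", "arguments": {"motion": [{"dp": [0,3,0],"twist": [0,0,0],"hand": -1},{"dp": [0,6,0],"twist": [0,0,0],"hand": -1},{"dp": [0,9,0],"twist": [0,0,0],"hand": -1},{"dp": [0,9,0],"twist": [0,0,0],"hand": -1}]}}

```text
clock: 13.82
tool_pos: [0.5293, 0.0084, 0.0293]
eef_rot: [0.766, 0.642, -0.003, -0.003]
contact_force: [-7.4, 1.8, 7.9]
opening: 0.001
finger_force: 4.0
```

```bash
python3 look.py f | head -1; python3 lat.py wrist_f.npz 5 2>&1 | grep -v "^ "
```

```text
13.825 [0.52934266 0.00843161 0.02928667] [-7.4  1.8  7.9] [[0.175, 0.985, -0.009], [0.985, -0.175, 0.001], [-0.0, -0.009, -1.0]] az -10.056497262274817
blade X -15 1460 Ymax 49.8 z 4.8
blade X -5 1778 Ymax 76.6 z 4.8
blade Xmax [2.2, 2.3, 2.4]
grip Ymax 10.7 z 28.8 X [-73.4 -72.7] (array([-73. ,  10.3]), array([0.7, 0.9]), 0.1)
bridge Ymax 76.6 Xmin -0.1 7132
rail Ymax 76.7 6911
```

Request:
{"name": "step_arm", "arguments": {"motion": [{"dp": [0,3,0],"twist": [0,0,0],"hand": -1},{"dp": [0,6,0],"twist": [0,0,0],"hand": -1},{"dp": [0,9,0],"twist": [0,0,0],"hand": -1},{"dp": [0,9,0],"twist": [0,0,0],"hand": -1}]}}

```text
clock: 14.48
tool_pos: [0.5385, 0.0067, 0.0292]
eef_rot: [0.766, 0.642, -0.003, -0.003]
contact_force: [-7.6, 0.9, 6.3]
opening: 0.004
finger_force: 3.8
```

Request:
{"name": "step_arm", "arguments": {"motion": [{"dp": [0,2,0],"twist": [0,0,0],"hand": -1},{"dp": [0,4,0],"twist": [0,0,0],"hand": -1},{"dp": [0,4,0],"twist": [0,0,0],"hand": -1}]}}

```text
clock: 14.85
tool_pos: [0.5423, 0.006, 0.0292]
eef_rot: [0.766, 0.642, -0.003, -0.003]
contact_force: [-7.4, 0.7, 6.8]
opening: 0.005
finger_force: 3.9
```

```bash
python3 look.py g | head -1; python3 lat.py wrist_g.npz 5 2>&1 | grep -v "^ "
```

```text
14.85 [0.54225461 0.00602617 0.02922412] [-7.4  0.7  6.8] [[0.175, 0.985, -0.008], [0.985, -0.175, 0.001], [-0.0, -0.008, -1.0]] az -10.069292726379507
blade X -5 465 Ymax 76.9 z 4.9
blade Xmax [1.9, 1.9, 2.0]
grip Ymax 10.4 z 30.2 X [-60.4 -60.1] (array([-60.2,  10.2]), array([0.4, 0.3]), 76.3)
bridge Ymax 76.9 Xmin 0.0 5708
rail Ymax 77.0 9833
```

Request:
{"name": "step_arm", "arguments": {"motion": [{"dp": [0,1,0],"twist": [0,0,0],"hand": -1},{"dp": [0,2,0],"twist": [0,0,0],"hand": -1},{"dp": [0,2,0],"twist": [0,0,0],"hand": -1}]}}

```text
clock: 15.38
tool_pos: [0.5441, 0.0057, 0.0292]
eef_rot: [0.766, 0.642, -0.003, -0.003]
contact_force: [-7.2, 1.6, 7.0]
opening: 0.002
finger_force: 4.0
```

Request:
{"name": "step_arm", "arguments": {"motion": [{"dp": [0,1,0],"twist": [0,0,0],"hand": -1},{"dp": [0,2,0],"twist": [0,0,0],"hand": -1},{"dp": [0,2,0],"twist": [0,0,0],"hand": -1}]}}

```text
clock: 15.75
tool_pos: [0.5461, 0.0053, 0.0292]
eef_rot: [0.766, 0.642, -0.003, -0.003]
contact_force: [-7.4, 0.9, 5.5]
opening: 0.003
finger_force: 4.0
```

Request:
{"name": "step_arm", "arguments": {"motion": [{"dp": [0,1,0],"twist": [0,0,0],"hand": -1},{"dp": [0,2,0],"twist": [0,0,0],"hand": -1},{"dp": [0,2,0],"twist": [0,0,0],"hand": -1}]}}

```text
clock: 16.12
tool_pos: [0.5462, 0.0053, 0.0292]
eef_rot: [0.766, 0.642, -0.004, -0.005]
contact_force: [-10.2, 1.2, 10.8]
opening: 0.003
finger_force: 5.8
```

```bash
python3 look.py i | head -1; python3 lat.py wrist_i.npz 5 2>&1 | grep -v "^ "
```

```text
16.125 [0.54617481 0.00528481 0.02920429] [-10.2   1.2  10.8] [[0.175, 0.985, -0.012], [0.985, -0.175, 0.002], [-0.0, -0.013, -1.0]] az -10.062346260736033
blade X -5 203 Ymax 76.9 z 5.6
blade Xmax []
Traceback (most recent call last):
IndexError: index -1 is out of bounds for axis 0 with size 0
```

View pics/wrist_i.png

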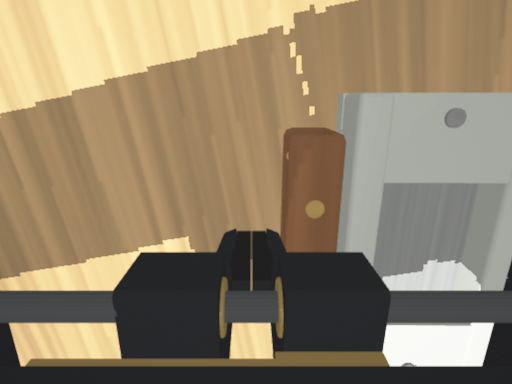

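The grip now sits against the bridge (columns 285-345), with only a sliver of gap, and the tool has stopped moving while the force climbs. The blade is on the stop. I'm raising the force to 18-19 N.

Request:
{"name": "step_arm", "arguments": {"motion": [{"dp": [0,1,0],"twist": [0,0,0],"hand": -1},{"dp": [0,2,0],"twist": [0,0,0],"hand": -1},{"dp": [0,3,0],"twist": [0,0,0],"hand": -1},{"dp": [0,3,0],"twist": [0,0,0],"hand": -1}]}}

```text
clock: 16.77
tool_pos: [0.5462, 0.0053, 0.0292]
eef_rot: [0.766, 0.642, -0.006, -0.007]
contact_force: [-15.0, 1.8, 16.3]
opening: 0.001
finger_force: 8.6
```

Request:
{"name": "step_arm", "arguments": {"motion": [{"dp": [0,1,0],"twist": [0,0,0],"hand": -1},{"dp": [0,2.4,0],"twist": [0,0,0],"hand": -1},{"dp": [0,2.4,0],"twist": [0,0,0],"hand": -1},{"dp": [0,2.4,0],"twist": [0,0,0],"hand": -1},{"dp": [0,2.4,0],"twist": [0,0,0],"hand": -1}]}}

```text
clock: 17.4
tool_pos: [0.5463, 0.0053, 0.0293]
eef_rot: [0.766, 0.643, -0.008, -0.009]
contact_force: [-19.3, 3.2, 20.5]
opening: 0.009
finger_force: 10.8
```

Request:
{"name": "step_arm", "arguments": {"motion": [{"dp": [0,0,0],"twist": [0,0,0],"hand": -1},{"dp": [0,0,0],"twist": [0,0,0],"hand": -1},{"dp": [0,0,0],"twist": [0,0,0],"hand": -1}]}}

```text
clock: 17.77
tool_pos: [0.5463, 0.0052, 0.0293]
eef_rot: [0.766, 0.643, -0.008, -0.009]
contact_force: [-19.6, 2.7, 19.6]
opening: 0.003
finger_force: 10.8
```

Request:
{"name": "step_arm", "arguments": {"motion": [{"dp": [0,-5,0],"twist": [0,0,0],"hand": -1},{"dp": [0,-12,0],"twist": [0,0,0],"hand": -1},{"dp": [0,-22,0],"twist": [0,0,0],"hand": -1},{"dp": [0,-40,0],"twist": [0,0,0],"hand": -1},{"dp": [0,-50,0],"twist": [0,0,0],"hand": -1}]}}

```text
clock: 18.4
tool_pos: [0.5077, 0.0126, 0.0292]
eef_rot: [0.766, 0.642, 0.0, -0.0]
contact_force: [0.2, -0.3, -0.5]
opening: 0.007
finger_force: 0.0
```

Request:
{"name": "step_arm", "arguments": {"motion": [{"dp": [0,0,-30],"twist": [0,0,0],"hand": -1},{"dp": [0,0,-80],"twist": [0,0,0],"hand": -1},{"dp": [-40,0,-130],"twist": [0,0,0],"hand": -1},{"dp": [-80,0,-150],"twist": [0,0,0],"hand": -1},{"dp": [-80,0,-150],"twist": [0,0,0],"hand": -1}]}}

```text
clock: 19.02
tool_pos: [0.495, -0.0704, 0.1812]
eef_rot: [0.769, 0.64, 0.001, 0.002]
contact_force: [1.1, -0.1, -0.2]
opening: 0.005
finger_force: 0.0
```

```bash
python3 look.py j | head -1; python3 - <<'E'
from h import *
f=np.load("wrist_j.npz");W=f["W"]*1000;z=W[...,2];hsv=cv2.cvtColor(f["rgb"],cv2.COLOR_RGB2HSV);ok=f["dep"]>.1
a=np.radians(-10);ex=np.array([np.cos(a),np.sin(a)]);ey=np.array([-ex[1],ex[0]]);P=W[...,:2]-[586.9,-.8];X=P@ex;Y=P@ey
g=ok&(abs(z-30)<3)&(hsv[...,1]>60)&(X>-60)&(X<2)&(abs(Y)<75)
print('grip top',g.sum(),rect(np.stack([X[g],Y[g]],-1)/1000),'z',np.median(z[g]))
k=ok&(abs(z-32)<3)&(hsv[...,1]<60)&(X>-8)&(X<20)&(abs(Y)<85);print('bridge',rect(np.stack([X[k],Y[k]],-1)/1000))
E
```

```text
19.025 [ 0.49495111 -0.07042433  0.18121247] [ 1.1 -0.1 -0.2] [[0.181, 0.983, 0.005], [0.983, -0.181, -0.003], [-0.002, 0.005, -1.0]] az -10.45285400788695
grip top 3959 (array([-14.7,   0. ]), array([122.8,  23.7]), 90.0) z 29.540475445309855
bridge (array([ 6.5, -4.6]), array([ 14.6, 139.1]), 0.1)
```

View pics/wrist_j.png

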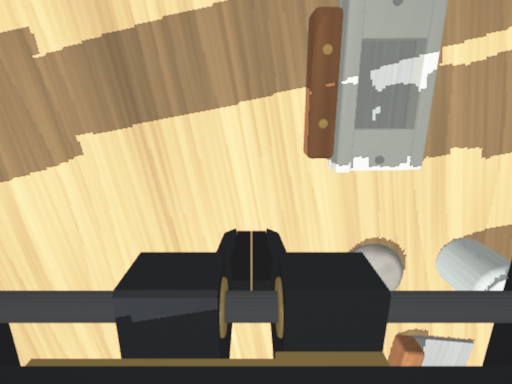

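The scraper is home: its grip (columns 305-340) is parallel to the bridge with a 2.1 mm gap, and it is centred and clear of the arm.

```bash
python3 -c "
from plant import r
print(r.finish_job())"
```

```text
the job is handed in; nothing more can be done
None
```

The 100 mm scraper is home in the dock, and I've handed the job in. I held about 19.5 N on the tool for at least 0.4 s, then let go. My last measurement showed a 2.1 mm grip-to-bridge gap and the scraper centred within about 1 mm; nothing else was touched that I could see. No verdict came back.

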